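# Slide the battery carrier under the contact spring

### The arm

A 6-joint arm with a two-finger parallel gripper is mounted at the origin on a cart in front of the work surface, level with it; the furniture and walls round the work are solid. World frame = base frame: x ahead of the robot, y to its left, z up, the work surface at z = 0. Lengths are in m, angles in rad, forces in N, time in s.
With the tool pointing down it reaches from about 0.35 to 0.775 m from the base axis. Payload 5.5 kg.
Tool frame: the origin (TCP) lies between the finger pads; the fingertips stand 19 mm ahead of it and the grasp point (between the pads) is the TCP; z points along the fingers, y is the line along which they close (so a half turn about z gives the same grasp; the last joint's range is limited). The gripper opens to 85 mm and grips with 20 to 120 N. Pads are 22 mm wide; open, the fingers measure 114 mm over their backs; the gripper's body (76 mm by 85 mm) begins 54 mm behind the grasp point. The pads swing forward as they close: fully open they stand 13 mm farther back than shut.
Start: joints at [-0.14, 0.313, 0.046, 1.304, 0, 1.431], TCP at [0.575, -0, 0.25] pointing down, gripper open.
Joint ranges: [-2.76, 2.76], [-0.86, 1.69], [-1.03, 1.26], [-2.2, 2.34], [-1.47, 1.5], [-3.14, 3.14]. Speed limits (rad/s): [2.57, 2.57, 3.14, 3.14, 3.14, 3.14].

### API

Orientations are given as a unit quaternion [w, x, y, z].
In Python, from workcell import env gives the robot as it stands.
- The arm moves only by the tool carry_out, never from a script. Its argument "increments" is a list that holds one entry, the list of rows, each a list of 6 numbers: the shift along the tool's x, y, z each as a share of 50 cm, from -1 to 1, then the turn, a rotation vector about the tool's x, y, z each as a share of 2 pi rad, from -1 to 1. In form: [[[x, y, z, ax, ay, az], ...]]. A call has 1 to 5 rows; each row is the pose to reach, as a shift and turn from the pose commanded when the call began, along the tool's axes at that moment, turning the shorter way round; what a row does not reach only later rows make up. A row lasts 1/8 s, in which the tool goes at most 62.5 mm and 10.7 degrees, less where a joint would pass 70% of its speed; a pose out of reach is approached as far as the arm can. A call with a number of a shift or a turn outside -1 to 1 is refused whole. A call with a gripper value outside its range is refused whole. "jaw" is the closure, from 0 (fully open) to 1 (shut), set as the call begins (left out, the last holds). The fingers move at their own pace and stop on an object; "squeeze" is the grip in N (left out, the last holds). Time passes only in rows, so rows that repeat a pose let the fingers close. It gives the time, the measured TCP pose, the force, the opening and the grip force at its end, in the units of the state.
- env.get_state(): the state, without advancing time (a new reading comes with each control period).
- env.read_camera(name): name is "scene" or "side" or "wrist"; returns a dict with "frame" (400x640x3 uint8, blue, green, red), "z_map" (400x640 float32, m along the optical axis (not along the pixel's ray), 0 where there is no reading), "intrinsics" (3x3 intrinsics, pixels), "R" (3x3) and "t" (3): a world point X has camera coordinates R X + t; the wrist camera has in their place "T_tool_cam" (4x4, takes a point from camera to tool coordinates, whose origin is the TCP and whose axes are the flange's). Camera axes: x right, y down, z forward; pixel columns grow to the right and rows downward; lengths in m; the calibration is good to about 2 mm. The wrist camera is an equidistant fisheye: a pixel r from the principal point sees the ray r / f radians off the axis. A picture is of the moment at which its call begins: read the wrist's pose just before it.
- env.hand_in(): hands the job in; it is judged then, once.
Trained networks look in the newest picture that a camera, given by its name, has taken for a name from the list of things; names that differ only in an ending like _2 or _b are one class to them, and where a whole thing is asked for, a point or a joint stands for the part that bears it (a point fixed in the world has none). Each returns a list of dicts, best first, with "score" (0 to 1); they miss things now and then, are a little off and sometimes report something else, mostly with a low value. They report only what shows in the picture. A call takes as long as a camera call.
- env.find_in(camera, name): "position" ([x, y, z] in m, in world coordinates, good to about 4 mm: the middle of the surface that is visible of it).
The state is a dict: "clock": time; "joint_pos": joint angles; "qvel": joint speeds; "tau": joint torques, N m; "tcp_pos": TCP position; "orientation": TCP orientation; "wrist_force": force on the tool from outside, world axes, zero at the start; "ft_torque": the same for the moment, N m; "finger_gap": finger opening in m; "grip_force": force on a finger pad.
Only numpy, scipy, OpenCV 4.12 (cv2) and the standard library are available. Lean on these libraries where they do the work, as an engineer would, in place of code of your own. Each camera call takes 0.05 s, during which the arm holds its last target. There are 200 camera calls.

### The job

Load the battery carrier into the test cradle: press it down firmly on the flat pad behind its thumb step and, keeping it pressed, slide it under the cross bar and the leaf spring until its nose is up against the end stop, then let go. Only press and push it with the fingertips: do not pick the carrier up, and leave the jar, the spool and the loose battery beside the cradle where they are.

Things in the scene. Friction and masses are not known exactly. Their poses are not given: they have to be found in the camera images.
- cradle: Test cradle fixed to the counter, may lie turned: dark base 270 x 96 x 10 mm, two aluminium rails (10 mm wide, tops 31 mm above the counter) forming a channel 62 mm wide, whose floor is a sprung plate (sprung_floor). Origin: centre of its underside, on the counter; +x along the channel towards the end stop (pushing direction), z up.
- bar (a point): Middle of the underside of the steel cross bar that lies over both rails, 31 mm above the counter. The bar is 14 mm wide along the channel (cradle x = +40 to +54 mm), its top 41 mm and its two screw heads 45 mm above the counter. A raised carrier is 5 mm too high for it: pushing without pressing jams against the bar.
- stop (a point): Middle of the end stop's face (cradle x = +125 mm), 25 mm above the counter, where the carrier's nose must come to rest. The stop's top is at 34 mm.
- carrier: Loose grey plastic battery carrier, 140 x 58 x 12 mm, 0.1 to 0.2 kg with the flat black battery sunk flush in its front. Lies in the channel on the sprung floor, 10 to 30 mm short of the cross bar. Origin: centre of its underside (24 mm above the counter while raised); +x towards the nose (x = +70 mm), z up. Its deck is 12 mm above the underside, 36 mm above the counter while raised.
- carrier_pad (a point): Centre of the flat pad with grip lines at the carrier's tail, on the deck's surface (carrier x = -53.5 mm; pad from -70 to -37 mm, 58 mm wide): set the fingertips here.
- carrier_step (a point): Middle of the foot of the thumb step's upright rear face (carrier x = -37 mm), which takes the push. The step is 50 mm wide, 8 mm above the deck, with a ramp ahead of it down to about x = -20 mm. When home, this face is still 22 mm short of the cross bar.
- carrier_nose (a point): Middle of the carrier's nose face (carrier x = +70 mm, half way up). Home is when it meets stop along the cradle's x.
- sprung_floor (a joint): How far the sprung floor (and the carrier on it) is pressed down, m: 0 raised, 0.008 fully down on a hard stop. 8 N starts it, 16 N bottoms it. The carrier passes the bar when it is more than 0.005 down; with the carrier home and released it stays at about 0.005, the bar holding the carrier down.
- leaf_spring (a joint): Lift of the leaf spring, rad: 0 drooping empty, about 0.15 with the released carrier under it (0.08 while it is pressed right down). Steel strip 30 mm wide, 58 mm long, clamped just past the cross bar, drooping towards the end stop, tip curled up; presses on the carrier with about 5 N. Sliding the carrier under bar and spring takes about 3 to 10 N along the channel.
- flux_jar: Small cream jar with green lid, 42 mm wide, 27 mm high, loose on the counter on the cradle's +y side; leave alone. Origin: centre of underside.
- solder_spool: Spool of solder, 54 mm wide, 27 mm high, loose on the cradle's -y side; leave alone. Origin: centre of underside.
- loose_cell: A second flat black battery, 95 x 38 x 4 mm, loose on the counter on the cradle's +y side; leave alone. Origin: centre of underside.

How it is judged:
On the way, in this order (a step that is already met when the one before it is completed fails the run):
1. the fingers press the carrier down on its sprung floor, at least 4 mm (contact force between the fingers and carrier above 3 N and value of joint sprung_floor above 0.004 m), for 0.05 s.
2. pushed by the fingers, the carrier goes under the cross bar and lifts the leaf spring (contact force between the fingers and carrier above 1 N and value of joint leaf_spring above 0.03 rad and x of carrier_nose in the frame of cradle above 0.065 m), for 0.05 s.
At the end, for the whole second after the job is handed in: The carrier lies at rest under the cross bar and the lifted leaf spring, its nose within 3.5 mm of the end stop, level within 0.08 rad and still held down on the sprung floor (at least 3 mm) (x of carrier_nose in the frame of cradle above 0.1215 m and value of joint leaf_spring above 0.08 rad and value of joint sprung_floor above 0.003 m and angle between carrier's own z axis and vertical below 0.08 rad and linear speed of carrier below 0.01 m/s); the robot touches nothing.
It fails at once if the carrier is lifted out of the channel (more than 8 mm above where it lay) or tipped (z of carrier in the frame of cradle above 0.032 m or angle between carrier's own z axis and vertical above 0.3 rad).
It fails at once if the jar, the spool or the loose battery is moved more than 15 mm (distance of any of flux_jar, solder_spool, loose_cell from where it was at the start of the episode above 0.015 m).
It also fails if it takes over 35 s, if anything falls off the work surface, if the arm or the gripper's body presses on something with over 40 N, if the wrist force passes 120 N, or if a joint passes its speed limit or range.

## Working session

There is one attempt and no reset: what is moved stays moved. The work goes in short steps, Python scripts to look and compute and a tool call to move; the robot and the scene stay as the last step left them, time stands still between calls to the robot, and variables do not carry over. Pictures are saved under pics/ and viewed, at most 10 in all, crops included, and the job is handed in when it is done.

Besides the shell and the picture viewer there is one more tool, called after "Request:" as a command line: name --argument value ..., lists and objects as JSON in quotes. carry_out: Moves the arm, as the interface text tells. Its arguments: {"type":"object","properties":{"increments":{"type":"array","items":{"type":"array","items":{"type":"array","items":{"type":"number","minimum":-1,"maximum":1}}}},"jaw":{"type":"number"},"squeeze":{"type":"number"}},"required":["increments"]}

```bash
mkdir -p pics; ls
python3 - <<'E'
from workcell import env
import cv2, numpy as np
s=env.get_state(); print({k:np.round(v,4) for k,v in s.items()})
for c in ["scene","side"]:
    im=env.read_camera(c); cv2.imwrite(f"pics/{c}0.png",im["frame"]); np.savez(f"{c}0.npz",**im)
    for n in ["cradle","carrier","bar","stop","carrier_pad","carrier_step","carrier_nose","flux_jar","solder_spool","loose_cell"]:
        print(c,n,[(round(d["score"],2),np.round(d["position"],4).tolist()) for d in env.find_in(c,n)[:2]])
print(env.get_state()["clock"])
E
```

```text
pics
{'clock': np.float64(0.0), 'joint_pos': array([-0.1396,  0.314 ,  0.0449,  1.3036, -0.    ,  1.4312]), 'qvel': array([ 0.0007,  0.002 ,  0.    ,  0.0007, -0.0007,  0.0008]), 'tau': array([-2.90000e-03, -4.80629e+01,  2.98531e+01,  1.95000e-02,
       -4.00000e-04, -0.00000e+00]), 'tcp_pos': array([5.745e-01, 1.000e-04, 2.494e-01]), 'orientation': array([-7.000e-04,  7.071e-01,  7.071e-01, -6.000e-04]), 'wrist_force': array([ 0.9727, -0.4844,  0.2132]), 'ft_torque': array([ 0.0105, -0.0692,  0.0423]), 'grip_force': np.float64(0.0), 'finger_gap': np.float64(0.0855)}
scene cradle [(0.91, [0.6089, -0.1841, 0.0284]), (0.4, [0.5288, -0.1607, 0.0332])]
scene carrier [(0.66, [0.529, -0.159, 0.0338])]
scene bar [(0.86, [0.6066, -0.1848, 0.0234])]
scene stop [(0.56, [0.6051, -0.1894, 0.0252])]
scene carrier_pad [(0.88, [0.5306, -0.1578, 0.0349])]
scene carrier_step [(0.56, [0.5306, -0.1619, 0.0392])]
scene carrier_nose [(0.97, [0.5305, -0.1565, 0.0373])]
scene flux_jar [(0.92, [0.515, -0.0491, 0.0248])]
scene solder_spool [(0.94, [0.5556, -0.2776, 0.0248])]
scene loose_cell [(0.67, [0.6261, -0.067, 0.0045])]
side cradle [(0.66, [0.6054, -0.1078, 0.0236])]
side carrier [(0.58, [0.5297, -0.1389, 0.0326])]
side bar [(0.68, [0.6048, -0.1058, 0.024])]
side stop [(0.62, [0.6063, -0.1096, 0.0213])]
side carrier_pad [(0.92, [0.5305, -0.1368, 0.0346])]
side carrier_step [(0.7, [0.5294, -0.1381, 0.0376])]
side carrier_nose [(0.97, [0.532, -0.1427, 0.0387]), (0.32, [0.5217, -0.0254, 0.0273])]
side flux_jar [(0.74, [0.5187, -0.0223, 0.0289])]
side solder_spool [(0.72, [0.5603, -0.255, 0.0232])]
side loose_cell [(0.67, [0.6284, -0.0544, 0.0034])]
1.1
```

View pictures.

View pics/scene0.png

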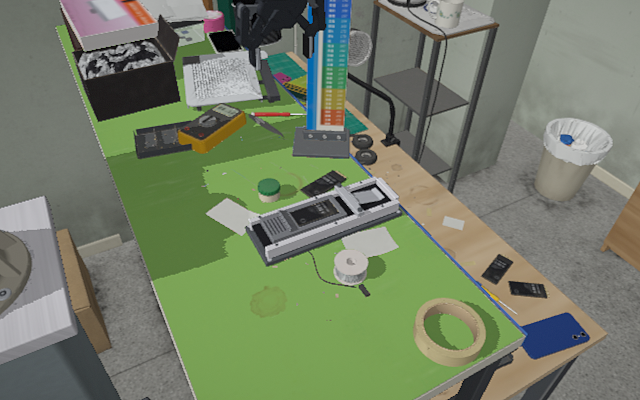

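View pics/side0.png

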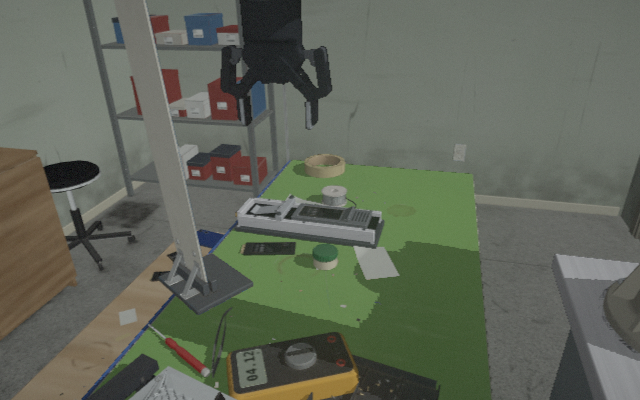

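```bash
cat > h.py <<'E'
import numpy as np, cv2
def cloud(im):
    z=im["z_map"]; v,u=np.mgrid[:400,:640]; K=im["intrinsics"]
    P=np.stack([(u-K[0,2])/K[0,0]*z,(v-K[1,2])/K[1,1]*z,z],-1)
    W=(P-im["t"])@im["R"]; W[z==0]=np.nan; return W
E
python3 - <<'E'
from h import *
out=[]
for c in ["scene","side"]:
    im=dict(np.load(c+"0.npz")); W=cloud(im); print(c,"cam",-im["R"].T@im["t"])
    x,y,z=W[...,0],W[...,1],W[...,2]
    m=(x>.35)&(x<.8)&(y>-.35)&(y<.05)&(z<.1)
    t=m&(z<.015); print("table z med",np.median(z[t]))
    h=m&(z>.02)&(z<.05)&(y<-.09)&(y>-.24)
    q=np.c_[x[h],y[h]].astype(np.float32); print(len(q),cv2.minAreaRect(q), np.percentile(z[h],[5,50,95]))
    I=np.zeros((560,560,3),np.uint8)
    # topdown by warp of plane z=.031: sample image
    yy,xx=np.mgrid[:560,:560]; X=np.stack([.40+xx/2000,-.04-yy/2000,np.full(xx.shape,.034)],-1)
    C=X@im["R"].T+im["t"]; K=im["intrinsics"]
    I=cv2.remap(im["frame"],(C[...,0]/C[...,2]*K[0,0]+K[0,2]).astype(np.float32),(C[...,1]/C[...,2]*K[1,1]+K[1,2]).astype(np.float32),1)
    out.append(I[:,:400*1] if 0 else cv2.resize(I,(400,400)))
cv2.imwrite("pics/top0.png",np.hstack(out))
E
```

```text
scene cam [ 0.25553539 -0.68203805  0.6223586 ]
table z med 0.0002142433432072458
5495 ((0.5884279012680054, -0.1520032286643982), (0.08592192083597183, 0.2732149064540863), 88.85576629638672) [0.02295311 0.03225998 0.04077468]
side cam [0.35998722 0.58547373 0.43329575]
table z med 0.00014614788751996278
3625 ((0.586493968963623, -0.14900748431682587), (0.08734459429979324, 0.27297115325927734), 88.0114517211914) [0.02241939 0.03126896 0.04039547]
```

View pics/top0.png

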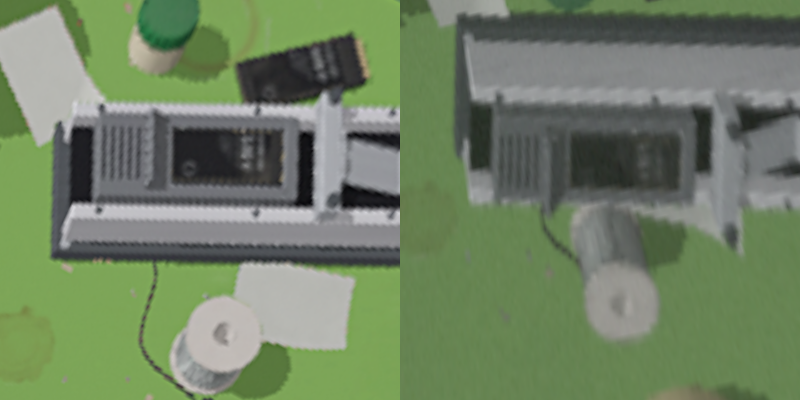

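Run:
```python
from h import *
for c in ["scene","side"]:
    im=dict(np.load(c+"0.npz")); W=cloud(im).reshape(-1,3)
    W=W[np.all(np.isfinite(W),1)]
    W=W[(W[:,0]>.42)&(W[:,0]<.75)&(W[:,1]>-.22)&(W[:,1]<-.09)]
    def sel(a,b): return W[(W[:,2]>a)&(W[:,2]<b)]
    r=sel(.0295,.0325)
    ang=None; best=1e9
    for d in np.radians(np.arange(-5,5,.1)):
        u=np.array([np.cos(d),np.sin(d)]);n=np.array([-np.sin(d),np.cos(d)])
        h=np.histogram(r[:,:2]@n,bins=np.arange(-.3,.1,.002))[0]; s=-np.sum(h.astype(float)**2)
        if s<best: best=s;ang=d
    u=np.array([np.cos(ang),np.sin(ang)]);n=np.array([-np.sin(ang),np.cos(ang)])
    print(c,"yaw",np.degrees(ang))
    h,e=np.histogram(r[:,:2]@n,bins=np.arange(-.3,.1,.004)); print("rail lateral",[(round(a,3),k) for a,k in zip(e,h) if k>5])
    o=np.array([.5874,-.1505])
    L=(W[:,:2]-o)@u; N=(W[:,:2]-o)@n
    for nm,a,b,w in [("carrier deck",.0345,.0375,.024),("bar top",.0395,.043,.03),("step top",.042,.047,.02),("rails",.0295,.0325,.06),("base",.008,.012,.06),("stop/top",.0325,.0345,.03),("all >25",.025,.05,.06)]:
        m=(W[:,2]>a)&(W[:,2]<b)&(abs(N)<w)
        print(nm,m.sum(),"L",np.round(np.percentile(L[m],[0,2,50,98,100])*1e3,1),"N",np.round(np.percentile(N[m],[0,2,50,98,100])*1e3,1))
    for lo in range(-150,150,10):
        m=(L*1e3>=lo)&(L*1e3<lo+10)&(abs(N)<.02)
        if m.any(): print(lo,np.round(np.median(W[m,2])*1e3,1),end="; ")
    print()
```

```text
scene yaw -1.5000000000000124
rail lateral [(np.float64(-0.18), np.int64(148)), (np.float64(-0.176), np.int64(194)), (np.float64(-0.172), np.int64(179)), (np.float64(-0.168), np.int64(99)), (np.float64(-0.152), np.int64(17)), (np.float64(-0.148), np.int64(17)), (np.float64(-0.144), np.int64(19)), (np.float64(-0.14), np.int64(12)), (np.float64(-0.136), np.int64(13)), (np.float64(-0.132), np.int64(16)), (np.float64(-0.128), np.int64(10)), (np.float64(-0.124), np.int64(8)), (np.float64(-0.116), np.int64(6)), (np.float64(-0.108), np.int64(51)), (np.float64(-0.104), np.int64(155)), (np.float64(-0.1), np.int64(144)), (np.float64(-0.096), np.int64(8))]
carrier deck 1281 L [-119.6 -117.5  -42.2  120.2  127.1] N [-24.  -23.1  -0.6  23.1  24. ]
bar top 276 L [-104.8  -87.1   36.8   49.8   50.9] N [-30.  -27.7  -1.4  27.6  29.8]
step top 76 L [-87.3 -87.  -82.8  44.8  46.6] N [-19.4 -19.   -2.9  18.2  19. ]
rails 1115 L [-135.1 -130.3   -8.4  119.5  130.1] N [-44.6 -43.1 -31.1  38.3  40.4]
base 850 L [-141.7 -140.6  -62.7  119.5  127.6] N [-52.2 -50.6 -44.5  35.3  43.7]
stop/top 252 L [-132.1 -
[... 1200 characters left out ...]
2 L [-88.1 -87.7 -85.2  43.7  44.6] N [-19.5 -18.6  -0.3  18.3  19.3]
rails 754 L [-136.7 -132.2   -0.6  118.5  128. ] N [-41.5 -39.3  32.1  42.2  44.1]
base 659 L [-142.5 -141.9  -48.5  118.7  127. ] N [-45.5 -30.5  43.1  49.9  58.3]
stop/top 157 L [-120.8 -120.5   54.6  126.8  127.5] N [-28.6 -26.2  12.9  29.8  29.9]
all >25 2927 L [-137.  -127.5  -18.5  120.5  128. ] N [-43.  -37.   14.3  42.2  45.1]
-150 0.2; -140 11.0; -130 24.3; -120 35.9; -110 36.0; -100 36.1; -90 41.5; -80 38.0; -70 36.2; -60 36.3; -50 36.1; -40 36.1; -30 36.0; -20 36.3; -10 36.2; 0 35.9; 10 35.9; 20 23.9; 30 36.4; 40 40.5; 50 33.3; 60 31.1; 70 29.3; 80 27.5; 90 25.9; 100 27.2; 110 25.8; 120 33.6; 130 -1.3; 140 -1.2;
```

Request:
carry_out --increments '[[[0, 0, 0, 0, 0, -0.03], [0, 0, 0, 0, 0, -0.06], [0, 0, 0, 0, 0, -0.09], [0, 0, 0, 0, 0, -0.12], [0, 0, 0, 0, 0, -0.15]]]'

```text
clock: 1.72
tcp_pos: [0.575, -0.0, 0.2503]
orientation: [0.0, 0.308, 0.951, 0.0]
wrist_force: [0.3, 0.1, 0.4]
finger_gap: 0.0851
grip_force: 0.0
```

```bash
python3 -c "
from workcell import env
s=env.get_state(); print(s['clock'],s['joint_pos'],s['orientation'])"
```

```text
1.725 [-1.39611484e-01  3.13211089e-01  4.60804432e-02  1.30361745e+00
  2.60974698e-05  4.87506749e-01] [2.14932949e-05 3.08446163e-01 9.51241801e-01 1.70255458e-05]
```

Request:
carry_out --increments '[[[0, 0, 0, 0, 0, -0.028], [0, 0, 0, 0, 0, -0.056], [0, 0, 0, 0, 0, -0.084], [0, 0, 0, 0, 0, -0.0967], [0, 0, 0, 0, 0, -0.0967]]]' --jaw 1 --squeeze 60

```text
clock: 2.35
tcp_pos: [0.575, 0.0, 0.2503]
orientation: [0.0, 0.013, 1.0, -0.0]
wrist_force: [-0.4, 0.3, -0.1]
finger_gap: 0.0003
grip_force: 0.0
```

```bash
cat > go.py <<'E'
import sys
from workcell import env
import numpy as np
from scipy.spatial.transform import Rotation as R
def d(target):
    s=env.get_state(); q=s["orientation"]; r=R.from_quat(np.r_[q[1:],q[0]])
    print(s["clock"],s["joint_pos"].round(3),s["tcp_pos"].round(4),s["wrist_force"].round(2),r.as_matrix().round(4).tolist())
    print("increment", (r.inv().apply(np.array(target)-s["tcp_pos"])/.5).round(4))
d([float(a) for a in sys.argv[1:4]])
E
python3 go.py .4874 -.1484 .085
```

```text
2.35 [-0.14   0.313  0.046  1.304  0.    -0.113] [0.575  0.     0.2503] [-0.43  0.34 -0.08] [[-0.9996, 0.0266, 0.0001], [0.0266, 0.9996, -0.0], [-0.0001, -0.0, -1.0]]
increment [ 0.1673 -0.3014  0.3306]
```

Request:
carry_out --increments '[[[0.042, -0.075, 0.06], [0.084, -0.15, 0.12], [0.126, -0.226, 0.18], [0.167, -0.301, 0.24], [0.167, -0.301, 0.33]]]'

```text
$.increments[0][0]: bad value
```

Request:
carry_out --increments '[[[0.042, -0.075, 0.06, 0, 0, 0], [0.084, -0.15, 0.12, 0, 0, 0], [0.126, -0.226, 0.18, 0, 0, 0], [0.167, -0.301, 0.24, 0, 0, 0], [0.167, -0.301, 0.33, 0, 0, 0]]]'

```text
clock: 2.98
tcp_pos: [0.4876, -0.1511, 0.0856]
orientation: [0.001, 0.016, 1.0, -0.001]
wrist_force: [0.1, 1.0, 0.6]
finger_gap: 0.0006
grip_force: 0.0
```

```bash
python3 go.py .4874 -.1484 .085
python3 - <<'E'
from workcell import env
import cv2,numpy as np
a=env.read_camera("scene")["frame"][150:280,220:420]; b=env.read_camera("side")["frame"][150:280,220:420]
cv2.imwrite("pics/near.png",np.vstack([cv2.resize(a,(460,299)),cv2.resize(b,(460,299))]))
E
```

```text
2.975 [-0.458  0.301 -0.399  0.868 -0.    -0.426] [ 0.4876 -0.1511  0.0856] [0.12 0.98 0.62] [[-0.9995, 0.0317, 0.0029], [0.0317, 0.9995, -0.002], [-0.0029, -0.0019, -1.0]]
increment [0.0006 0.0055 0.0011]
```

View pics/near.png

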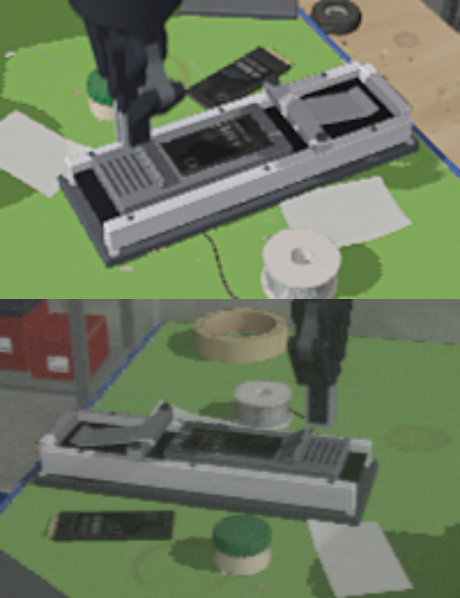

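Request:
carry_out --increments '[[[0, 0, 0.03, 0, 0, 0], [0, 0, 0.056, 0, 0, 0], [0, 0, 0.06, 0, 0, 0], [0, 0, 0.06, 0, 0, 0]]]'

```text
clock: 3.58
tcp_pos: [0.4886, -0.1484, 0.0567]
orientation: [0.001, 0.013, 1.0, -0.001]
wrist_force: [-3.3, -0.2, 8.6]
finger_gap: 0.0002
grip_force: 4.1
```

```bash
python3 go.py .4874 -.1484 .047
```

```text
3.575 [-0.452  0.335 -0.433  0.801 -0.    -0.427] [ 0.4886 -0.1484  0.0567] [-3.31 -0.24  8.64] [[-0.9997, 0.025, 0.0016], [0.025, 0.9997, -0.0013], [-0.0017, -0.0012, -1.0]]
increment [ 0.0025 -0.0001  0.0193]
```

Request:
carry_out --increments '[[[0.004, 0, 0.01, 0, 0, 0], [0.004, 0, 0.016, 0, 0, 0], [0.004, 0, 0.022, 0, 0, 0], [0.004, 0, 0.022, 0, 0, 0]]]'

```text
clock: 4.08
tcp_pos: [0.4871, -0.1485, 0.0469]
orientation: [0.002, 0.012, 1.0, -0.001]
wrist_force: [-4.3, 2.0, 15.7]
finger_gap: -0.0002
grip_force: 9.4
```

```bash
python3 go.py .4874 -.1484 .047
```

```text
4.075 [-0.453  0.343 -0.45   0.774 -0.    -0.429] [ 0.4871 -0.1485  0.0469] [-4.32  2.04 15.69] [[-0.9997, 0.0249, 0.003], [0.0249, 0.9997, -0.002], [-0.0031, -0.0019, -1.0]]
increment [-0.0005  0.0003 -0.0003]
```

Request:
carry_out --increments '[[[0, 0, 0.006, 0, 0, 0], [-0.012, 0, 0.006, 0, 0, 0], [-0.026, 0, 0.006, 0, 0, 0], [-0.042, 0, 0.006, 0, 0, 0], [-0.06, 0, 0.006, 0, 0, 0]]]'

```text
clock: 4.7
tcp_pos: [0.5136, -0.1497, 0.0466]
orientation: [-0.001, 0.013, 1.0, -0.002]
wrist_force: [-20.7, 1.1, 45.6]
finger_gap: 0.0005
grip_force: 23.7
```

```bash
python3 go.py .586 -.151 .047
```

```text
4.7 [-0.431  0.389 -0.38   0.803 -0.005 -0.405] [ 0.5136 -0.1497  0.0466] [-20.66   1.14  45.56] [[-0.9997, 0.026, -0.003], [0.026, 0.9997, -0.0045], [0.0029, -0.0045, -1.0]]
increment [-0.1448  0.0011 -0.0012]
```

Request:
carry_out --increments '[[[0, 0, -0.005, 0, 0, 0], [0, 0, -0.006, 0, 0, 0]]]'

```text
clock: 4.95
tcp_pos: [0.5162, -0.1497, 0.047]
orientation: [0.001, 0.013, 1.0, -0.002]
wrist_force: [-5.2, -1.2, 13.5]
finger_gap: 0.0001
grip_force: 8.5
```

```bash
python3 go.py .586 -.151 .047;  python3 - <<'E'
from workcell import env
import cv2,numpy as np
a=env.read_camera("scene")["frame"][150:280,220:420]; b=env.read_camera("side")["frame"][150:280,220:420]
cv2.imwrite("pics/mid.png",np.vstack([cv2.resize(a,(460,299)),cv2.resize(b,(460,299))]))
E
```

```text
4.95 [-0.43   0.39  -0.377  0.801 -0.002 -0.405] [ 0.5162 -0.1497  0.047 ] [-5.23 -1.16 13.53] [[-0.9997, 0.0255, 0.0015], [0.0255, 0.9997, -0.0031], [-0.0016, -0.003, -1.0]]
increment [-0.1396  0.0009  0.0002]
```

View pics/mid.png

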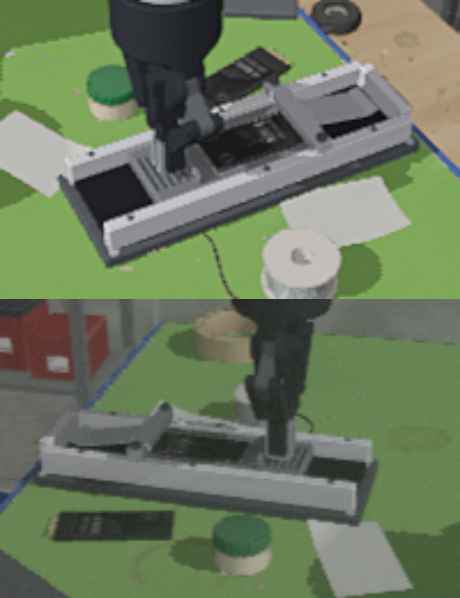

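Request:
carry_out --increments '[[[-0.01, 0, 0.003, 0, 0, 0], [-0.024, 0, 0.003, 0, 0, 0], [-0.038, 0, 0.003, 0, 0, 0], [-0.052, 0, 0.003, 0, 0, 0], [-0.066, 0, 0.003, 0, 0, 0]]]'

```text
clock: 5.68
tcp_pos: [0.5466, -0.1502, 0.0468]
orientation: [-0.002, 0.013, 1.0, -0.002]
wrist_force: [-20.5, 1.2, 37.7]
finger_gap: 0.0001
grip_force: 19.7
```

```bash
python3 go.py .5885 -.1515 .047
```

```text
5.675 [-0.408  0.441 -0.295  0.837 -0.004 -0.382] [ 0.5466 -0.1502  0.0468] [-20.48   1.21  37.74] [[-0.9997, 0.0259, -0.0035], [0.0259, 0.9997, -0.0033], [0.0034, -0.0034, -1.0]]
increment [-0.0838 -0.0005 -0.0006]
```

Request:
carry_out --increments '[[[-0.008, 0, -0.003, 0, 0, 0], [-0.02, 0, -0.003, 0, 0, 0], [-0.032, 0, -0.003, 0, 0, 0], [-0.044, 0, -0.003, 0, 0, 0], [-0.056, 0, -0.003, 0, 0, 0]]]'

```text
clock: 6.3
tcp_pos: [0.5746, -0.1504, 0.047]
orientation: [-0.002, 0.013, 1.0, -0.001]
wrist_force: [-13.8, -0.4, 22.4]
finger_gap: -0.0
grip_force: 12.1
```

```bash
python3 go.py .5885 -.1515 .047
```

```text
6.3 [-0.39   0.485 -0.22   0.868 -0.003 -0.364] [ 0.5746 -0.1504  0.047 ] [-13.77  -0.36  22.44] [[-0.9997, 0.0257, -0.0036], [0.0257, 0.9997, -0.0017], [0.0036, -0.0018, -1.0]]
increment [-0.0278 -0.0015 -0.0001]
```

Request:
carry_out --increments '[[[-0.006, 0, 0, 0, 0, 0], [-0.012, 0, 0, 0, 0, 0], [-0.018, 0, 0, 0, 0, 0], [-0.022, 0, 0, 0, 0, 0], [-0.022, 0, 0, 0, 0, 0]]]'

```text
clock: 6.92
tcp_pos: [0.585, -0.1507, 0.0469]
orientation: [-0.002, 0.013, 1.0, -0.001]
wrist_force: [-15.7, 0.5, 22.4]
finger_gap: -0.0001
grip_force: 12.5
```

Request:
carry_out --increments '[[[-0.003, 0, 0, 0, 0, 0], [-0.006, 0, 0, 0, 0, 0], [-0.006, 0, 0, 0, 0, 0]]]'

```text
clock: 7.3
tcp_pos: [0.5851, -0.1506, 0.0469]
orientation: [-0.005, 0.013, 1.0, -0.001]
wrist_force: [-22.1, 0.2, 28.0]
finger_gap: -0.0002
grip_force: 15.5
```

Request:
carry_out --increments '[[[-0.003, 0, 0, 0, 0, 0], [-0.006, 0, 0, 0, 0, 0], [-0.006, 0, 0, 0, 0, 0]]]'

```text
clock: 7.68
tcp_pos: [0.5853, -0.1506, 0.0469]
orientation: [-0.008, 0.013, 1.0, -0.001]
wrist_force: [-30.0, -0.9, 34.6]
finger_gap: 0.0001
grip_force: 18.4
```

Request:
carry_out --increments '[[[0.004, 0, -0.003, 0, 0, 0], [0.008, 0, -0.006, 0, 0, 0], [0.008, 0, -0.01, 0, 0, 0], [0.008, 0, -0.02, 0, 0, 0], [0.009, 0, -0.03, 0, 0, 0]]]'

```text
clock: 8.3
tcp_pos: [0.5879, -0.1501, 0.0587]
orientation: [-0.001, 0.013, 1.0, 0.0]
wrist_force: [-0.7, 0.9, 0.3]
finger_gap: -0.0001
grip_force: 0.0
```

Request:
carry_out --increments '[[[0.01, 0, -0.03, 0, 0, 0], [0.02, 0, -0.1, 0, 0, 0], [0.04, 0, -0.2, 0, 0, 0], [0.04, 0, -0.3, 0, 0, 0], [0.04, 0, -0.3, 0, 0, 0]]]'

```text
clock: 8.93
tcp_pos: [0.5723, -0.1514, 0.2161]
orientation: [0.006, 0.013, 1.0, -0.002]
wrist_force: [-0.7, 0.2, -0.4]
finger_gap: 0.0001
grip_force: 0.0
```

Run:
```python
from workcell import env
from h import *
o=np.array([.5825,-.1504]); u=np.array([np.cos(-.022),np.sin(-.022)]);n=np.array([-u[1],u[0]])
fr=[]
for c in ["scene","side"]:
    im=env.read_camera(c); fr.append(cv2.resize(im["frame"][150:280,220:420],(460,299)))
    W=cloud(im).reshape(-1,3); W=W[np.all(np.isfinite(W),1)]; L=(W[:,:2]-o)@u*1e3; N=(W[:,:2]-o)@n*1e3
    m=(abs(N)<22)&(W[:,2]>.005)&(W[:,2]<.06)
    for lo in range(-65,140,6):
        k=m&(L>=lo)&(L<lo+6)
        if k.any(): print(lo,round(np.median(W[k,2])*1e3,1),end="; ")
    k=m&(L<-30)&(W[:,2]>.025); print("\ntail",np.percentile(L[k],2), "step rear", np.percentile(L[m&(L<30)&(W[:,2]>.036)],[0,2]))
    k=m&(L<25)&(abs(L-10)>0)&(L>30)
cv2.imwrite("pics/end.png",np.vstack(fr))
s=env.get_state(); print(s["clock"],s["tcp_pos"],s["wrist_force"])
```

```text
-65 19.0; -59 19.0; -53 19.1; -47 19.2; -41 19.3; -35 19.2; -29 19.2; -23 19.3; -17 29.3; -11 31.4; -5 31.0; 1 31.5; 7 30.9; 13 33.4; 19 37.5; 25 34.0; 31 31.3; 37 38.1; 43 41.3; 49 40.9; 55 36.0; 61 34.8; 67 34.2; 73 34.1; 79 33.6; 85 33.0; 91 32.8; 97 32.5; 103 33.7; 109 35.2; 115 31.3; 121 32.5; 127 34.3; 133 33.3; 139 23.7; Traceback (most recent call last):
  File "<stdin>", line 12, in <module>
    return _quantile_unchecked(
        a, q, axis, out, overwrite_input, method, keepdims, weights)
    return _ureduce(a,
                    func=_quantile_ureduce_func,
    ...<5 lines>...
                    overwrite_input=overwrite_input,
                    method=method)
    r = func(a, **kwargs)
    result = _quantile(arr,
                       quantiles=q,
    ...<2 lines>...
                       out=out,
                       weights=wgt)
    slices_having_nans = np.isnan(arr[-1, ...])
                                  ~~~^^^^^^^^^
IndexError: index -1 is out of bounds for axis 0 with size 0
```

Run:
```python
from workcell import env
from h import *
o=np.array([.5825,-.1504]); u=np.array([np.cos(-.022),np.sin(-.022)]);n=np.array([-u[1],u[0]])
fr=[]
for c in ["scene","side"]:
    im=env.read_camera(c); f=im["frame"]
    f=f[170:260,230:420] if c=="scene" else f[185:260,225:400]
    fr.append(cv2.resize(f,(700,295),interpolation=cv2.INTER_CUBIC))
    W=cloud(im).reshape(-1,3); W=W[np.all(np.isfinite(W),1)]; L=(W[:,:2]-o)@u*1e3; N=(W[:,:2]-o)@n*1e3; z=W[:,2]*1e3
    m=(abs(N)<20)
    P=lambda a,b,l0,l1:np.round(np.percentile(L[m&(z>a)&(z<b)&(L>l0)&(L<l1)],[0,2,50,98,100]),1) if (m&(z>a)&(z<b)&(L>l0)&(L<l1)).any() else None
    print(c,"tail deck",P(28,33,-60,12),"step",P(36.5,42,0,30),"bar",P(40,43,30,65),"stop",P(32.8,36,112,150))
cv2.imwrite("pics/end.png",np.vstack(fr))
s=env.get_state(); print(s["clock"],s["tcp_pos"],s["wrist_force"])
```

```text
scene tail deck [-17.3 -16.3  -2.9  11.2  11.9] step [15.6 16.  18.6 23.9 25.8] bar [38.3 38.6 45.1 52.5 53.3] stop [112.2 116.9 127.4 133.4 133.9]
side tail deck [-17.9 -17.5  -3.2  11.   12. ] step [14.3 14.4 16.5 21.  21.2] bar [37.  37.4 44.2 50.4 51.8] stop [121.1 121.9 127.6 131.5 132. ]
9.075 [ 0.56920997 -0.15020726  0.20963039] [-0.12058103 -0.18279579  0.05729244]
```

View pics/end.png

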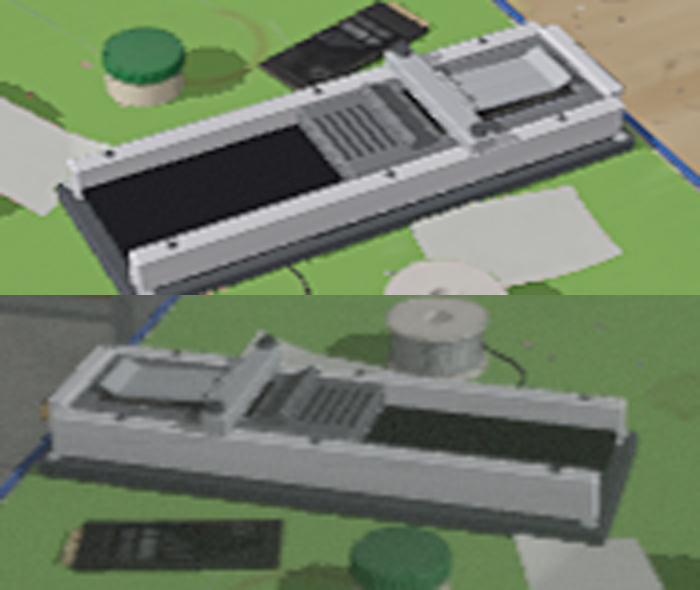

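The carrier is home. In the top crop its grey deck reaches the end stop around (590,60) with no dark gap, and the leaf spring rests on it. The step is 22.5 mm from the bar, where 22 mm is expected, and the deck is at 31 mm, held by the bar. The jar, spool and battery have not moved.

```bash
python3 -c "
from workcell import env
print(env.hand_in())"
```

```text
the job is handed in; nothing more can be done
None
```

I pressed the carrier down, slid it under the cross bar and leaf spring until its nose met the end stop, released it, and handed the job in at about 9 s; the hand-in returned no verdict.

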